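# Index the microscope lamp arm one hole over to the dish

## Robot

A 7-joint arm with a two-finger parallel gripper is mounted at the origin on the work surface. World frame = base frame: x ahead of the robot, y to its left, z up, the work surface at z = 0. Lengths are in m, angles in rad, forces in N, time in s.
With the tool pointing down it reaches from about 0.35 to 0.9 m from the base axis. Payload 19.9 kg.
Tool frame: the origin (TCP) lies at the very end of the fingers, on their centre line; the grasp point (between the pads) lies 19 mm behind it (bot.pinch_z is the distance from the TCP to the grasp point, in m); y points along the fingers, z is the direction in which the jaws open and shut, and the axes are right-handed (so a half turn about y gives the same grasp; the last joint's range is limited). The gripper opens to 85 mm and grips with 20 to 120 N. Pads are 22 mm wide; open, the fingers measure 114 mm over their backs; the gripper's body (76 mm by 85 mm) begins 54 mm behind the grasp point. The pads swing forward as they close: fully open they stand 13 mm farther back than shut.
Start: joints at [-1.22, 0.417, -0.01, 1.614, 0.005, 1.111, -0.053], TCP at [0.239, 0.577, 0.206] pointing down, gripper open.
Joint ranges: [-2.81, 2.81], [-0.39, 2.02], [-1.27, 1.25], [0.06, 2.57], [-1.19, 4.33], [0.19, 2], [-2.82, 2.82]. Speed limits (rad/s): [1.89, 1.89, 2.39, 2.39, 3.01, 3.01, 3.01].

## Interface

Orientations are given as a unit quaternion [x, y, z, w].
In Python, from station import bot, optics, job gives the robot as it stands.
- The arm moves only by the tool move_arm, never from a script. Its argument "motion" is a list of rows, each a list of 7 numbers: the shift along the tool's x, y, z scaled (see below), then the turn, a rotation vector about the tool's x, y, z scaled (see below), then the opening, from -1 (shut) to 1 (fully open), so that 0 is half open. In form: [[x, y, z, wx, wy, wz, grip], ...]. A call has 1 to 8 rows; each row is the pose to reach, as a shift and turn from the pose commanded when the call began, along the tool's axes at that moment; what a row does not reach only later rows make up. The controller multiplies each number of a shift by 100 mm and each number of a turn by 90 degrees. A row lasts 1/10 s, in which the tool goes at most 50 mm and 8.59 degrees, less where a joint would pass 70% of its speed; a pose out of reach is approached as far as the arm can. A call with a number of a shift or a turn outside -1 to 1 is refused whole. A call with a gripper value outside its range is refused whole. The fingers move at their own pace and stop on an object; "newtons" is the grip in N (left out, the last holds). Time passes only in rows, so rows that repeat a pose let the fingers close. It gives the time, the measured TCP pose, the force and the opening at its end, in the units of the state.
- bot.get_state(): the state, without advancing time (a new reading comes with each control period).
- optics.capture(name): name is "scene" or "top" or "wrist"; returns a dict with "img" (420x560x3 uint8, red, green, blue), "depth" (420x560 float32, m along the optical axis (not along the pixel's ray), 0 where there is no reading), "intrinsics" (3x3 intrinsics, pixels), "world_from_camera" (4x4, takes a point from camera to world coordinates). Camera axes: x right, y up, looking along -z (the intrinsics and any distortion apply to the point x, -y, -z); pixel columns grow to the right and rows downward; lengths in m; the calibration is good to about 2 mm. A picture is of the moment at which its call begins.
- job.sign_off(): hands the job in, once; it reports no verdict.
The state is a dict: "t": time; "joint_pos": joint angles; "qd": joint speeds; "effort": joint torques, N m; "position": TCP position; "ee_rot": TCP orientation; "wrist_force": force on the tool from outside, world axes, zero at the start; "wrist_torque": the same for the moment, N m; "gripper_width": finger opening in m.
Only numpy, scipy, OpenCV 4.12 (cv2) and the standard library are available. Lean on these libraries where they do the work, as an engineer would, in place of code of your own. Each camera call takes 0.05 s, during which the arm holds its last target.

## Task

Move the spot lamp over the round glass dish: with a fingertip hooked under the pull ring, lift the spring index pin out of its hole, swing the lamp arm one hole towards the dish, and let the pin spring fully home in that next hole. Hook the ring only, do not clamp or force anything, do not swing the arm the other way or past that hole, leave the dish and everything else on the bench where it stands, and finish with the hand clear.

Things in the scene. Friction and masses are not known exactly. Their poses are not given: they have to be found in the camera images.
- stand: Fixed lamp stand: white base plate 130 x 120 x 14 mm screwed to the bench, a dark pillar 42 mm thick and a level aluminium index sector with five round holes. Origin on the bench right under the pivot; x axis points from the pivot to the middle hole, where the pin starts; z up. The other holes lie at +-0.436 and +-0.873 rad (25 and 50 degrees) about z from the x axis.
- pivot (a point): Point on the vertical hinge axis of the lamp arm, at the height of the index sector's top face, 70 mm above the bench. Axes as the stand. The sector is 10 mm thick and reaches 132 mm from the pivot; its holes lie 110 mm from the pivot.
- lamp_arm (a joint): Angle of the lamp arm about the pivot, rad, positive anticlockwise from above; 0 in the middle hole, +0.436 or -0.436 in the next hole on either side; stops at +-0.93. With the pin out it turns with light friction (under 1 N at the pin) and stays where it is left; with the pin in a hole it is locked but for about 0.6 degrees of play either way.
- index_pin (a joint): Height in m of the spring index pin above fully home: 0 = home in a hole, 0.010 = tip clear of the sector, 0.030 = upper stop. A 10 mm steel rod with a rounded tip, on the arm 110 mm from the pivot, guided straight up and down; its spring pulls it down with 5 N at home, 7 N at 0.020. Let go between holes it rests on the sector at 0.010; within about 2 mm of a hole it slips in.
- ring_center (a point): Centre of the round steel pull ring on top of the pin: inside diameter 50 mm, wire 8 mm. Rigid, no swivel. Axes: x along the arm away from the pivot, y across, z up. The ring's opening faces along x; its top leans 15 degrees outward. With the pin home: 150 mm above the bench, 117.5 mm from the pivot. A finger sloping 45 degrees down and outward from the pivot's side passes through it.
- lamp_face (a point): Centre of the lens face under the black spot lamp (44 mm across, top at 104 mm) at the arm's outer end, 210 mm from the pivot, 48.5 mm above the bench. x axis along the arm, outward. The arm is a white bar 24 mm wide, its top 88 mm above the bench; hub on the pivot 48 mm across, top 104 mm; the pin's guide 23 mm across, top 104 mm; the pin's collar 18 mm across, top 122 mm.
- dish: Round shallow glass dish with a small specimen, 60 mm across, 14 mm high, loose on the bench under the place where the lamp stands one hole over, on one side or the other of the arm. Origin at the centre of its underside. To be left where it stands.
- slide_box: Flat closed slide box 80 x 34 x 17 mm, loose, on the other side of the arm. Origin at the centre of its underside. Bystander.
- objective: Bystander: steel microscope objective standing upright, 30 mm across, 44 mm high, loose, beyond the lamp. Origin at the centre of its underside.
- tape_roll: Bystander: roll of paper tape lying flat, 72 mm across, 20 mm high, loose. Origin at the centre of its underside.
- lens_pot: Bystander: white pot with black lid, 46 mm across, 42 mm high, loose. Origin at the centre of its underside.
- vial: Bystander: small glass jar with black cap, 28 mm across, 50 mm high, loose. Origin at the centre of its underside.
- beaker: Bystander: open glass beaker 68 mm across, 85 mm high, loose. Origin at the centre of its underside.
Things that resemble listed ones, but are neither listed nor needed, are in the scene too. What is shaped like the dish but black or turquoise is not meant.

How it is judged:
On the way, in this order (a step that is already met when the one before it is completed fails the run):
1. the pin is lifted clear of its hole, by the ring, with the arm still at the first hole (value of joint index_pin above 0.0085 m and value of joint lamp_arm between -0.15 and 0.15 rad and contact force between the fingers and index_pin above 0.5 N), for 0.04 s.
2. the arm stands at the next hole towards the dish and the pin is home in it ((value of joint lamp_arm between 0.3863 and 0.4863 rad or value of joint lamp_arm between -0.4863 and -0.3863 rad) and horizontal distance between lamp_face and dish below 0.03 m and value of joint index_pin below 0.003 m), for 0.2 s.
At the end, for the whole second after the job is handed in: The arm is within 0.05 rad of the next hole, the lamp within 30 mm of straight above the dish's centre, the pin within 3 mm of fully home, the arm at rest, and dish and bystanders within 15 mm of where they stood (all of step 2 and velocity of joint lamp_arm between -0.05 and 0.05 rad/s and distance of each of dish, slide_box, objective, tape_roll, lens_pot, vial, beaker from where it was at the start of the episode below 0.015 m); the robot touches nothing.
It fails at once if the arm is swung past the next hole (more than half a hole too far) (value of joint lamp_arm above 0.66 rad or value of joint lamp_arm below -0.66 rad).
It fails at once if the arm is swung away from the dish (horizontal distance between lamp_face and dish above 0.135 m).
It fails at once if the pin, ring or arm is clamped or forced (over 35 N) (contact force between the fingers and index_pin above 35 N or contact force between the fingers and lamp_arm above 35 N).
It fails at once if the dish or a bystander is lifted, carried or knocked about (distance of any of dish, slide_box, objective, tape_roll, lens_pot, vial, beaker from where it was at the start of the episode above 0.03 m or height (world z) of any of dish, slide_box, objective, tape_roll, lens_pot, vial, beaker above 0.012 m).
It also fails if it takes over 54 s, if anything falls off the work surface, if the arm or the gripper's body presses on something with over 40 N, if the wrist force passes 120 N, or if a joint passes its speed limit or range.

## Working session

There is one attempt and no reset: what is moved stays moved. The work goes in short steps, Python scripts to look and compute and a tool call to move; the robot and the scene stay as the last step left them, time stands still between calls to the robot, and variables do not carry over. Pictures are saved under pics/ and viewed, and the job is handed in when it is done.

Besides the shell and the picture viewer there is one more tool, called as name(argument=value, ...), one argument or row to a line, values as JSON. move_arm: Moves the arm, as the interface text tells. Its arguments: {"type":"object","properties":{"motion":{"type":"array","items":{"type":"array","items":{"type":"number","minimum":-1,"maximum":1}}},"newtons":{"type":"number"}},"required":["motion"]}

```bash
mkdir -p pics; ls; python3 - <<'E'
from station import bot, optics, job
import cv2, numpy as np
s=bot.get_state(); print(s, bot.pinch_z)
for n in ["scene","top","wrist"]:
    c=optics.capture(n); cv2.imwrite(f"pics/{n}0.png",c["img"][:,:,::-1]); np.savez(f"pics/{n}0.npz",**c)
    print(n,c["intrinsics"].tolist(),np.round(c["world_from_camera"],4).tolist())
E
```

```text
pics
{'t': 0.0, 'joint_pos': array([-1.21950265,  0.4179953 , -0.01029597,  1.61421123,  0.00469897,
        1.11073642, -0.05299788]), 'qd': array([ 3.24148955e-05,  9.31835911e-04, -1.51505062e-03, -6.71357643e-04,
        8.41565211e-04, -2.56035685e-04, -1.11305053e-03]), 'effort': array([-1.19539593e-03, -8.64444780e+01,  6.78605363e-01, -4.34901094e+01,
        1.91830000e-02,  7.44794350e-03,  2.08028453e-06]), 'position': array([0.23909061, 0.57701251, 0.20513146]), 'ee_rot': array([ 0.69397902, -0.13803833,  0.13792407, -0.69304797]), 'wrist_force': array([-0.14303605,  0.28073553, -0.37635008]), 'wrist_torque': array([ 0.00347957,  0.0409974 , -0.02117598]), 'gripper_width': 0.08549917095143844} 0.0187
scene [[434.6001614909848, 0.0, 283.1173580616653], [0.0, 434.6001614909848, 208.3814797988262], [0.0, 0.0, 1.0]] [[0.2609, -0.5601, 0.7863, 1.3711], [0.9653, 0.1632, -0.2041, -0.1713], [-0.014, 0.8122, 0.5832, 0.6504], [0.0, 0.0, 0.0, 1.0]]
top [[459.79953383606437, 0.0, 277.1044326565456], [0.0, 459.79953383606437, 205.106286257919], [0.0, 0.0, 1.0]] [[-0.0279, 0.9858, -0.1655, 0.4599], [-0.9994, -0.0306, -0.0136, -0.0044], [-0.0184, 0.165, 0.9861, 1.0562], [0.0, 0.0, 0.0, 1.0]]
wrist [[290.6119215407627, 0.0, 283.18954349885246], [0.0, 290.6119215407627, 210.06616570762034], [0.0, 0.0, 1.0]] [[0.3821, -0.8797, -0.2832, 0.1655], [0.9241, 0.3635, 0.1179, 0.6069], [-0.0007, -0.3068, 0.9518, 0.3724], [0.0, 0.0, 0.0, 1.0]]
```

View pics/scene0.png

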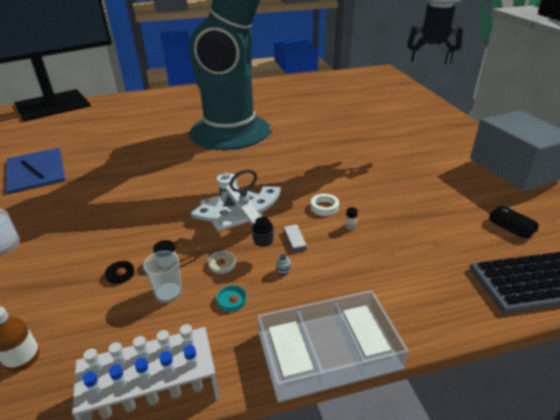

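View pics/top0.png

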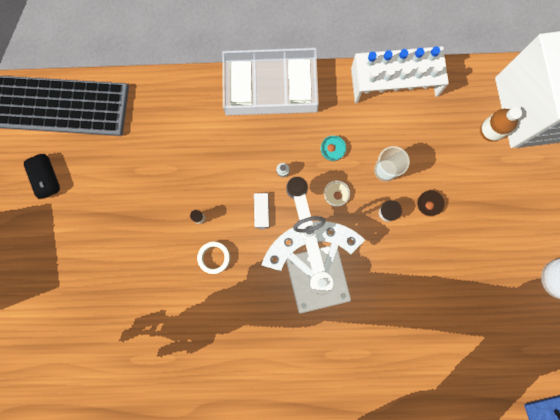

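View pics/wrist0.png

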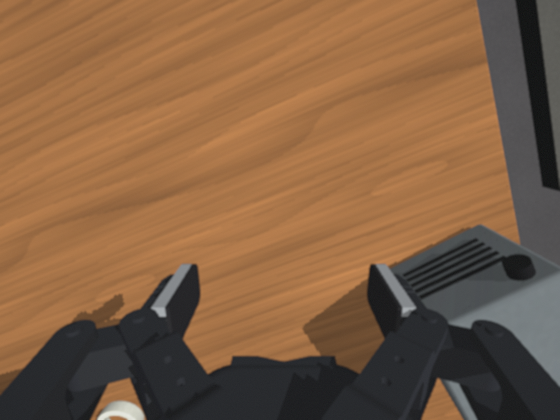

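The candidates for the dish in the top view are clear glass at (337,193), turquoise at (333,148) and black at (431,203). The description calls for the clear one. It lies clockwise (−y side) of the arm, and the white slide box at (261,210) is on the other side. Next is a close crop to check this.

```bash
cat > h.py <<'E'
import numpy as np, cv2
def load(n): 
    d=np.load(f"pics/{n}.npz"); return {k:d[k] for k in d}
def ray(c,u,v):
    K=c["intrinsics"];T=c["world_from_camera"]
    p=np.linalg.inv(K)@np.array([u,v,1.]); d=T[:3,:3]@np.array([p[0],-p[1],-p[2]])
    return T[:3,3],d
def onz(c,u,v,z):
    o,d=ray(c,u,v); return o+d*(z-o[2])/d[2]
def proj(c,P):
    T=c["world_from_camera"];q=T[:3,:3].T@(np.asarray(P,float)-T[:3,3]);K=c["intrinsics"]
    return K[0,0]*q[0]/-q[2]+K[0,2], K[1,1]*(-q[1])/-q[2]+K[1,2]
def cloud(c):
    v,u=np.mgrid[:420,:560];K=c["intrinsics"];T=c["world_from_camera"];z=c["depth"]
    q=np.stack([(u-K[0,2])/K[0,0]*z,-(v-K[1,2])/K[1,1]*z,-z],-1)
    return q@T[:3,:3].T+T[:3,3]
E
python3 - <<'E'
from h import *
c=load("top0"); im=c["img"][150:320,240:450,::-1]
cv2.imwrite("pics/topcrop.png",cv2.resize(im,None,fx=3.6,fy=3.5,interpolation=cv2.INTER_CUBIC))
c=load("scene0"); im=c["img"][160:310,170:370,::-1]
cv2.imwrite("pics/scenecrop.png",cv2.resize(im,None,fx=4,fy=4,interpolation=cv2.INTER_CUBIC))
E
```

```text
(no output)
```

View pics/topcrop.png

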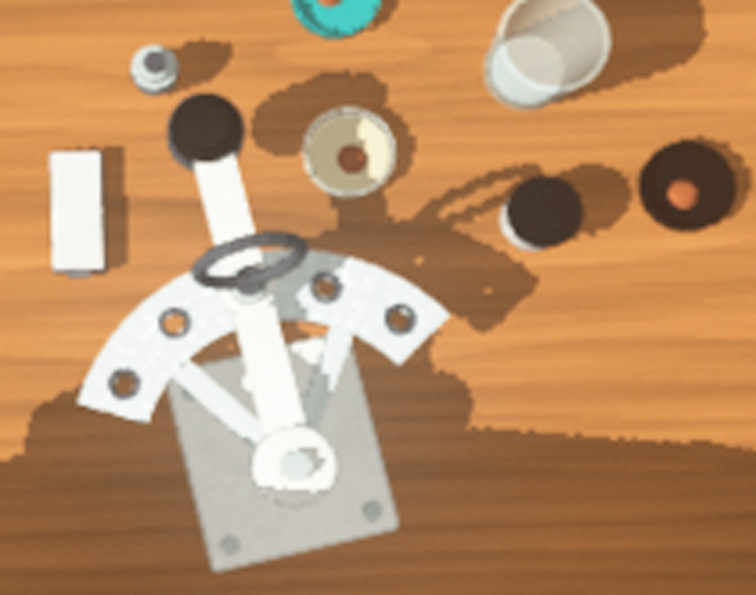

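View pics/scenecrop.png

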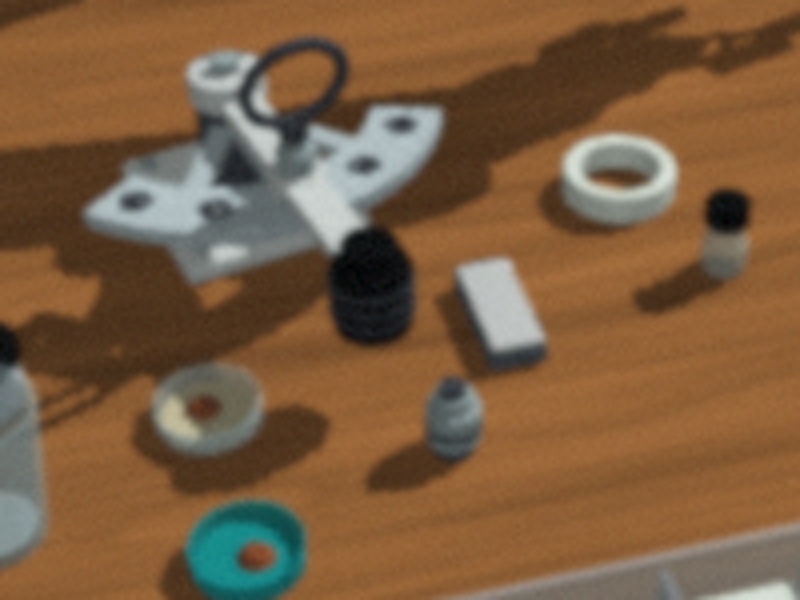

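```bash
python3 - <<'E'
from h import *
from scipy.optimize import least_squares
c=load("top0"); s=load("scene0")
T=lambda x,y:(240+x/3.6,150+y/3.5)
S=lambda x,y:(170+x/4,160+y/4)
angs=np.array([50,25,-25,-50])*np.pi/180
ht=[T(124,383),T(174,322),T(325,287),T(400,319)]
hs=[S(401,124),S(365,164),S(217,209),S(135,201)]
for cam,h,n in((c,ht,"top"),(s,hs,"scene")):
    P=np.array([onz(cam,*p,.070)[:2] for p in h])
    f=lambda q:(np.c_[q[0]+.11*np.cos(q[2]+angs),q[1]+.11*np.sin(q[2]+angs)]-P).ravel()
    r=least_squares(f,[.3,-.1,0]); print(n,P.round(4).tolist(),r.x.round(4),f(r.x).round(4))
print("hub top",onz(c,*T(294,458),.104).round(4), "lamp top",onz(c,*T(207,127),.104).round(4))
print("dish",onz(c,*T(350,152),.012).round(4),onz(s,*S(207,405),.012).round(4))
cl=cloud(c); 
for p in [T(294,440),T(207,127),T(235,200),T(255,244),T(210,270)]:
    u,v=map(round,p); print(cl[v-1:v+2,u-1:u+2].reshape(-1,3).mean(0).round(4))
# ring: points
o=[]
for p in [(300,58),(300,118)]: print(S(*p))
E
```

```text
top [[0.5081, 0.0181], [0.5444, -0.0127], [0.5632, -0.1035], [0.5423, -0.1471]] [ 0.4561 -0.0786  0.2049] [ 0.0001  0.0002 -0.0002 -0.0001 -0.0001 -0.0004  0.0002  0.0003]
scene [[0.5101, 0.0207], [0.5456, -0.0098], [0.5658, -0.1004], [0.545, -0.1444]] [ 0.4583 -0.0764  0.2118] [-0.0004  0.0002  0.0004 -0.0002 -0.0003 -0.0005  0.0002  0.0005]
hub top [ 0.4602 -0.0779  0.104 ] lamp top [ 0.6586 -0.0355  0.104 ]
dish [ 0.6581 -0.1295  0.012 ] [ 0.6624 -0.1263  0.012 ]
[ 0.47   -0.0796  0.0954]
[ 0.659  -0.0366  0.1047]
[ 0.6166 -0.0505  0.0864]
[ 0.581  -0.059   0.1408]
[ 0.571  -0.0333  0.1127]
(245.0, 174.5)
(245.0, 189.5)
```

The crop confirms the clear dish with the specimen at top (337,193). It sits 25° clockwise of the arm, so the target is lamp_arm = −0.436. The two views agree on the pivot and yaw. Next I'll check the ring position and the tool axes.

```bash
cat >> h.py <<'E'
from scipy.spatial.transform import Rotation as R
PIV=np.array([.457,-.0777]); YAW=.208
def armpt(r,z,yaw=YAW,y=0): return np.array([PIV[0]+r*np.cos(yaw)-y*np.sin(yaw),PIV[1]+r*np.sin(yaw)+y*np.cos(yaw),z])
def tool(yaw,slope,sgn=1):
    # jaw axis horizontal across the arm
    y=np.array([np.cos(slope)*np.cos(yaw),np.cos(slope)*np.sin(yaw),-np.sin(slope)])
    z=sgn*np.array([-np.sin(yaw),np.cos(yaw),0]); x=np.cross(y,z)
    return R.from_matrix(np.c_[x,y,z])
def delta(st,p,Rt):
    R0=R.from_quat(st["ee_rot"]); d=R0.inv().apply(np.asarray(p)-st["position"])
    w=(R0.inv()*Rt).as_rotvec()
    return (d/.1).round(3),(w/(np.pi/2)).round(3)
E
python3 - <<'E'
from h import *
from station import bot
print([a for a in dir(bot) if a[0]!='_'])
st=bot.get_state(); print(R.from_quat(st["ee_rot"]).as_matrix().round(3))
for sg in(1,-1): print(delta(st,armpt(.1,.3),tool(YAW,np.pi/4,sg)))
# ring predicted outline
c=load("top0"); s=load("scene0")
rc=armpt(.1175,.150); n=15*np.pi/180
ex=np.array([np.cos(YAW),np.sin(YAW),0]);ey=np.array([-np.sin(YAW),np.cos(YAW),0]);up=np.sin(n)*ex+np.cos(n)*np.array([0,0,1])
for name,cam,b,f in(("t",c,(240,150,210,170),4),("s",s,(170,160,200,150),4)):
    im=np.ascontiguousarray(cv2.resize(cam["img"][b[1]:b[1]+b[3],b[0]:b[0]+b[2],::-1],None,fx=f,fy=f,interpolation=cv2.INTER_CUBIC))
    for t in np.linspace(0,2*np.pi,24,endpoint=False):
        u,v=proj(cam,rc+.029*(np.cos(t)*ey+np.sin(t)*up)); cv2.circle(im,(int((u-b[0]+.5)*f),int((v-b[1]+.5)*f)),2,(0,0,255),-1)
    cv2.imwrite(f"pics/ring_{name}.png",im[:600,:800])
a=cv2.imread("pics/ring_t.png")[300-0:560,100:450];b=cv2.imread("pics/ring_s.png")[100:360,150:500]
a=cv2.imread("pics/ring_t.png")[260:520,100:450]
cv2.imwrite("pics/ring.png",np.hstack([a,b]))
E
```

```text
['MotionError', 'get_state', 'pinch_z']
[[ 0.924 -0.     0.383]
 [-0.383 -0.001  0.924]
 [ 0.    -1.    -0.001]]
(array([ 5.344, -0.942, -4.651]), array([ 0.151, -0.362, -0.485]))
(array([ 5.344, -0.942, -4.651]), array([0.626, 1.512, 0.195]))
```

View pics/ring.png

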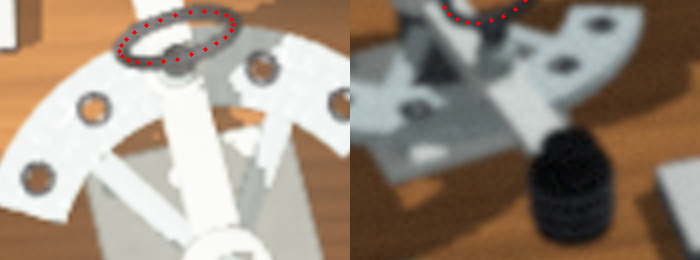

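The measured ring matches the model outline in both views to about 1 px. First I'll raise the hand, shut the fingers and move over.

move_arm(
  motion=[
    [0.1,-0.3,-0.1,0,0,0,-1],
    [0.3,-0.6,-0.3,0,0,0,-1],
    [0.6,-0.9,-0.5,0,0,0,-1],
    [0.9,-1,-0.8,0,0,0,-1],
    [1,-1,-1,0,0,0,-1],
    [1,-1,-1,0,0,0,-1],
  ],
  newtons=20,
)

```text
t: 0.75
position: [0.2946, 0.4441, 0.3066]
ee_rot: [-0.693, 0.139, -0.139, 0.693]
wrist_force: [0.1, 0.9, 0.9]
gripper_width: 0.0003
```

move_arm(
  motion=[
    [0.25,0,-0.25,0,0,0,-1],
    [0.5,0,-0.5,0,0,0,-1],
    [0.75,0,-0.75,0,0,0,-1],
    [1,0,-1,0,0,0,-1],
  ],
)

```text
t: 1.15
position: [0.3476, 0.3152, 0.3055]
ee_rot: [0.694, -0.138, 0.138, -0.693]
wrist_force: [0.9, 0.4, 1.2]
gripper_width: 0.0003
```

move_arm(
  motion=[
    [0.25,0,-0.25,0,0,0,-1],
    [0.5,0,-0.5,0,0,0,-1],
    [0.75,0,-0.75,0,0,0,-1],
    [1,0,-1,0,0,0,-1],
  ],
)

```text
t: 1.55
position: [0.4018, 0.1845, 0.3057]
ee_rot: [0.694, -0.138, 0.138, -0.693]
wrist_force: [0.9, 0.3, -0.4]
gripper_width: -0.0001
```

move_arm(
  motion=[
    [0.25,0,-0.25,0,0,0,-1],
    [0.5,0,-0.5,0,0,0,-1],
    [0.75,0,-0.75,0,0,0,-1],
    [1,0,-1,0,0,0,-1],
    [1,0,-1,0,0,0,-1],
  ],
)

```text
t: 2.05
position: [0.4568, 0.0512, 0.3058]
ee_rot: [0.694, -0.14, 0.14, -0.693]
wrist_force: [-0.1, 1.3, 0.4]
gripper_width: 0.0003
```

move_arm(
  motion=[
    [0,0,0,0.022,-0.052,-0.069,-1],
    [0,0,0,0.043,-0.103,-0.139,-1],
    [0,0,0,0.065,-0.155,-0.208,-1],
    [0,0,0,0.086,-0.207,-0.277,-1],
    [0,0,0,0.108,-0.259,-0.346,-1],
    [0,0,0,0.129,-0.31,-0.416,-1],
    [0,0,0,0.151,-0.362,-0.485,-1],
    [0,0,0,0.151,-0.362,-0.485,-1],
  ],
)

```text
t: 2.85
position: [0.4516, 0.0652, 0.3039]
ee_rot: [-0.625, -0.294, -0.186, 0.699]
wrist_force: [-0.4, 0.8, -0.0]
gripper_width: -0.0
```

```bash
python3 - <<'E'
from h import *
from station import bot,optics
st=bot.get_state(); print(st["joint_pos"].round(3),st["position"].round(4))
print(R.from_quat(st["ee_rot"]).as_matrix().round(3))
print(delta(st,armpt(.1175-.07,.15+.07),tool(YAW,np.pi/4)))
for n in ["scene","wrist"]:
    c=optics.capture(n); cv2.imwrite(f"pics/{n}1.png",c["img"][:,:,::-1]); np.savez(f"pics/{n}1.npz",**c)
c=load("scene1");cv2.imwrite("pics/s1c.png",cv2.resize(c["img"][40:260,140:400,::-1],None,fx=2.7,fy=2.7,interpolation=cv2.INTER_CUBIC))
E
```

```text
[-0.247 -0.383  0.042  2.383 -0.011  0.441  1.54 ] [0.4516 0.0652 0.3039]
[[ 0.758  0.627 -0.178]
 [ 0.107  0.15   0.983]
 [ 0.643 -0.764  0.046]]
(array([-0.289,  0.768, -1.44 ]), array([-0.009, -0.033, -0.054]))
```

View pics/s1c.png

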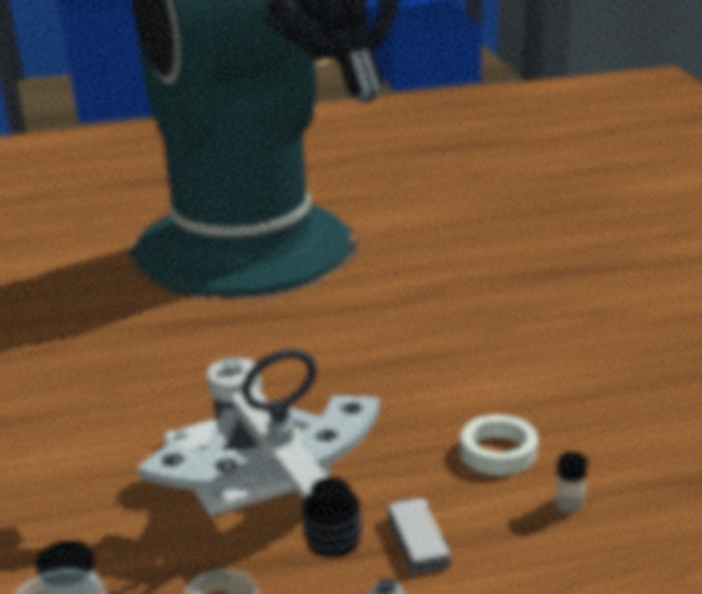

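View pics/wrist1.png

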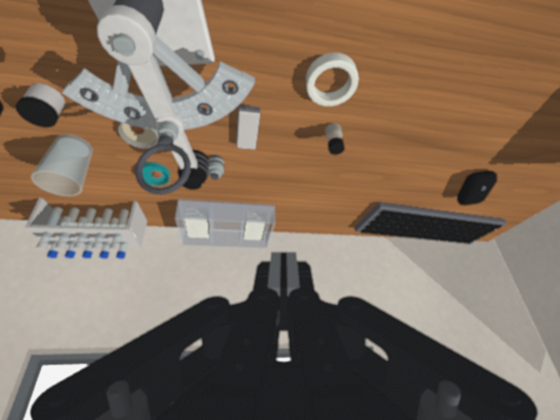

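move_arm(
  motion=[
    [0.1,0.1,-0.2,0,0,0,-1],
    [0.2,0.2,-0.4,0,0,0,-1],
    [0.3,0.3,-0.6,0,0,0,-1],
    [0.3,0.4,-0.8,0,0,0,-1],
    [0.3,0.5,-1,0,0,0,-1],
    [0.3,0.5,-1,0,0,0,-1],
  ],
)

```text
t: 3.55
position: [0.524, -0.0245, 0.2788]
ee_rot: [-0.626, -0.29, -0.186, 0.699]
wrist_force: [-0.2, 0.5, 0.5]
gripper_width: 0.0002
```

```bash
python3 - <<'E'
from h import *
from station import bot,optics
st=bot.get_state(); print(st["joint_pos"].round(3),st["position"].round(4))
print(R.from_quat(st["ee_rot"]).as_matrix().round(3))
print(delta(st,armpt(.1175-.06,.15+.06),tool(YAW,np.pi/4)))
E
```

```text
[-0.509 -0.212  0.572  2.297 -0.254  0.369  2.025] [ 0.524  -0.0245  0.2788]
[[ 0.763  0.623 -0.173]
 [ 0.103  0.147  0.984]
 [ 0.639 -0.768  0.047]]
(array([-0.564,  0.401, -0.421]), array([-0.008, -0.036, -0.058]))
```

move_arm(
  motion=[
    [-0.1,0.08,-0.08,0,-0.01,-0.01,-1],
    [-0.2,0.16,-0.16,0,-0.02,-0.02,-1],
    [-0.3,0.24,-0.24,0,-0.03,-0.04,-1],
    [-0.4,0.32,-0.32,-0.01,-0.036,-0.058,-1],
    [-0.5,0.4,-0.42,-0.01,-0.036,-0.058,-1],
    [-0.56,0.4,-0.42,-0.01,-0.036,-0.058,-1],
    [-0.56,0.4,-0.42,-0.01,-0.036,-0.058,-1],
  ],
)

```text
t: 4.25
position: [0.5106, -0.0657, 0.2243]
ee_rot: [-0.622, -0.335, -0.194, 0.681]
wrist_force: [0.2, -0.2, 0.3]
gripper_width: 0.0001
```

```bash
cat > look.py <<'E'
from h import *
from station import bot,optics
import sys
tag=sys.argv[1]
st=bot.get_state(); print(st["t"],st["joint_pos"].round(3),st["position"].round(4),"F",st["wrist_force"].round(2))
M=R.from_quat(st["ee_rot"]).as_matrix()
y=M[:,1]; d=st["position"][:2]-PIV
print("tool yaw %.3f slope %.1f roll %.3f"%(np.arctan2(y[1],y[0]),np.degrees(np.arcsin(-y[2])),M[2,2]))
for Y in (YAW,YAW-.436):
    print("in arm frame yaw %.3f: r,y,z = %.4f %.4f %.4f"%(Y,d@[np.cos(Y),np.sin(Y)],d@[-np.sin(Y),np.cos(Y)],st["position"][2]))
ims=[]
for n,b in (("scene",(190,110,180,190)),("top",(230,150,180,190))):
    c=optics.capture(n); np.savez(f"pics/{n}{tag}.npz",**c)
    ims.append(cv2.resize(c["img"][b[1]:b[1]+b[3],b[0]:b[0]+b[2],::-1],(400,422),interpolation=cv2.INTER_CUBIC))
cv2.imwrite(f"pics/l{tag}.png",np.hstack(ims))
E
python3 look.py 2; python3 -c "
from h import *
from station import bot
st=bot.get_state()
print(delta(st,armpt(.1175-.06,.15+.06),tool(YAW,np.pi/4)))"
```

```text
4.25 [-0.838 -0.226  1.048  2.427 -0.822  0.19   2.818] [ 0.5106 -0.0657  0.2243] F [ 0.24 -0.24  0.35]
tool yaw 0.221 slope 45.8 roll 0.003
in arm frame yaw 0.208: r,y,z = 0.0549 0.0007 0.2243
in arm frame yaw -0.228: r,y,z = 0.0495 0.0238 0.2243
(array([-0.089,  0.122, -0.001]), array([-0.005,  0.003, -0.008]))
```

View pics/l2.png

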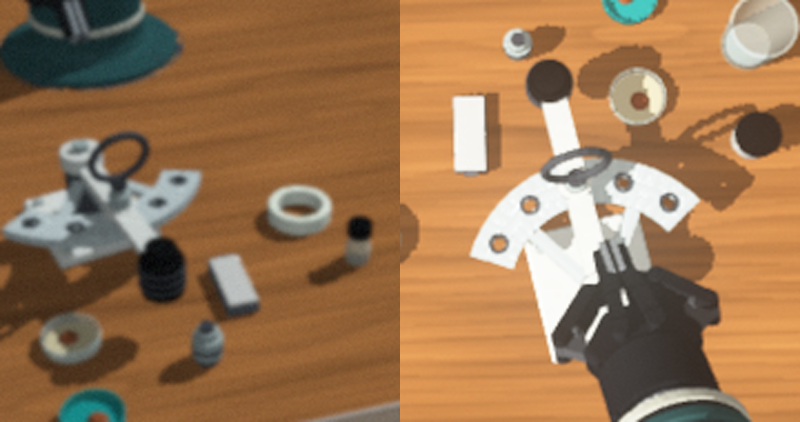

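The 45° approach puts j6 and j7 on their limits (0.19 and 2.818). A steeper 60° slope with the tool yaw near 0 should still pass through the ring, about 45° off its normal. It should also be easier on the wrist. I'll back up and outward to re-pose.

```bash
python3 -c "
from h import *
from station import bot
st=bot.get_state()
print(delta(st,[.53,-.06,.31],tool(0,np.pi/3)))
print(delta(st,[.56,-.06,.31],tool(0,np.pi/2)))"
```

```text
(array([ 0.735, -0.472,  0.022]), array([-0.084,  0.11 ,  0.158]))
(array([ 0.945, -0.267, -0.043]), array([-0.054,  0.131,  0.489]))
```

move_arm(
  motion=[
    [0.2,-0.1,0,0,0.02,0.08,-1],
    [0.4,-0.2,0,-0.02,0.04,0.16,-1],
    [0.6,-0.27,-0.02,-0.03,0.07,0.24,-1],
    [0.8,-0.27,-0.04,-0.04,0.09,0.32,-1],
    [0.94,-0.27,-0.04,-0.05,0.11,0.4,-1],
    [0.94,-0.27,-0.04,-0.054,0.13,0.489,-1],
    [0.94,-0.27,-0.04,-0.054,0.13,0.489,-1],
    [0.94,-0.27,-0.04,-0.054,0.13,0.489,-1],
  ],
)

```text
t: 5.15
position: [0.5594, -0.0621, 0.3105]
ee_rot: [-0.704, -0.026, -0.016, 0.709]
wrist_force: [-0.5, -0.3, 0.4]
gripper_width: 0.0001
```

```bash
python3 -c "
from h import *
from station import bot
st=bot.get_state()
print(st['joint_pos'].round(3),st['position'].round(4)); print(R.from_quat(st['ee_rot']).as_matrix().round(3))
print(delta(st,armpt(.085,.23),tool(0.05,np.pi/3)))"
```

```text
[-0.278  0.194  0.398  1.694 -0.095  1.211  1.726] [ 0.5594 -0.0621  0.3105]
[[ 0.998  0.06  -0.014]
 [ 0.013  0.007  1.   ]
 [ 0.06  -0.998  0.007]]
(array([-0.24 ,  0.792,  0.017]), array([ 0.003, -0.024, -0.295]))
```

move_arm(
  motion=[
    [-0.05,0.15,0,0,0,-0.06,-1],
    [-0.1,0.3,0,0,-0.01,-0.12,-1],
    [-0.15,0.45,0.01,0,-0.02,-0.18,-1],
    [-0.2,0.6,0.02,0,-0.024,-0.24,-1],
    [-0.24,0.7,0.02,0,-0.024,-0.295,-1],
    [-0.24,0.79,0.02,0,-0.024,-0.295,-1],
    [-0.24,0.79,0.02,0,-0.024,-0.295,-1],
  ],
)

```text
t: 5.85
position: [0.5399, -0.0587, 0.2282]
ee_rot: [-0.678, -0.202, -0.166, 0.687]
wrist_force: [0.6, -0.7, 0.7]
gripper_width: -0.0
```

```bash
python3 look.py 3; python3 -c "
from h import *
from station import bot,optics
st=bot.get_state()
print(delta(st,armpt(.0825+.003,.2106),tool(0.05,np.pi/3)))
c=optics.capture('wrist');cv2.imwrite('pics/w3.png',c['img'][:,:,::-1]); np.savez('pics/wrist3.npz',**c)"
```

```text
5.85 [-0.293 -0.02   0.389  2.213 -0.159  0.432  1.848] [ 0.5399 -0.0587  0.2282] F [ 0.64 -0.67  0.68]
tool yaw 0.051 slope 59.9 roll -0.001
in arm frame yaw 0.208: r,y,z = 0.0851 0.0015 0.2282
in arm frame yaw -0.228: r,y,z = 0.0765 0.0373 0.2282
(array([-0.1  ,  0.161, -0.01 ]), array([-0.   ,  0.001,  0.003]))
```

View pics/l3.png

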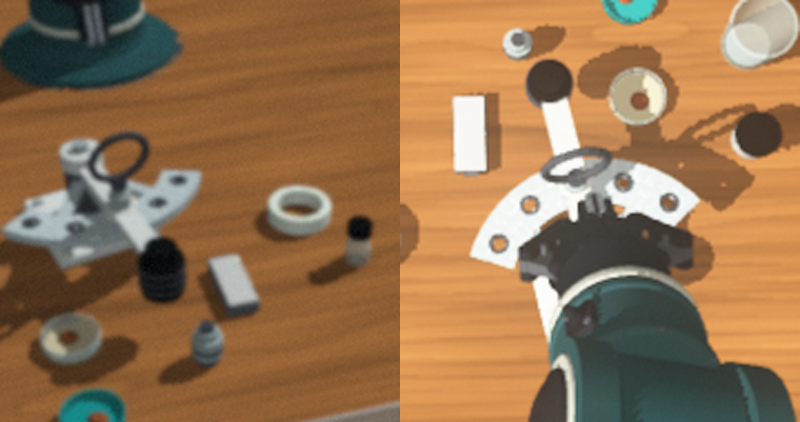

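View pics/w3.png

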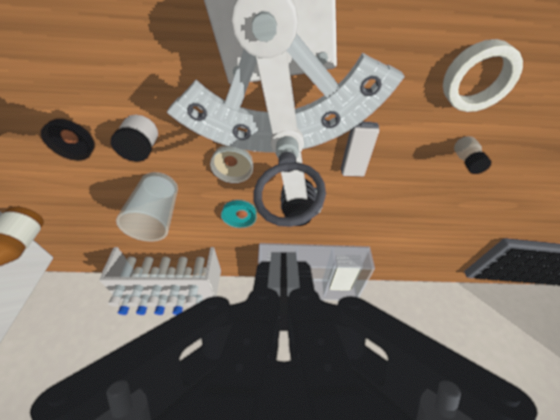

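```bash
python3 - <<'E'
from h import *
from station import bot
st=bot.get_state(); c=load("wrist3"); cl=cloud(c)
R0=R.from_quat(st["ee_rot"]); t=R0.inv().apply(cl.reshape(-1,3)-st["position"]).reshape(cl.shape)*1000
dep=c["depth"]
ok=(dep>0)&(dep<.3)
for v in range(248,330,5):
    m=np.where(ok[v])[0]; m=m[(m>200)&(m<370)]
    if len(m): print(v,m.min(),m.max(),"y %.0f x %.0f z %.0f..%.0f"%(np.median(t[v,m,1]),np.median(t[v,m,0]),t[v,m,2].min(),t[v,m,2].max()), dep[v,m].mean().round(3))
E
```

```text
253 271 296 y -30 x -12 z -7..7 0.151
258 271 296 y -36 x -12 z -6..6 0.146
263 260 307 y -41 x -12 z -12..12 0.145
268 257 310 y -45 x -12 z -13..13 0.14
273 256 311 y -50 x -12 z -13..13 0.136
278 255 312 y -54 x -12 z -13..13 0.132
283 254 313 y -56 x -10 z -13..13 0.128
288 253 314 y -63 x -12 z -14..13 0.122
293 250 317 y -68 x -14 z -13..13 0.116
298 207 360 y -71 x -13 z -30..29 0.113
303 201 369 y -75 x -13 z -31..32 0.111
308 201 369 y -78 x -13 z -30..31 0.109
313 201 369 y -80 x -13 z -30..30 0.106
318 201 369 y -83 x -13 z -29..30 0.104
323 201 369 y -86 x -14 z -28..29 0.099
328 201 369 y -88 x -14 z -28..28 0.097
```

```bash
python3 - <<'E'
from h import *
from station import bot
st=bot.get_state(); c=load("wrist3"); R0=R.from_quat(st["ee_rot"])
T=c["world_from_camera"]; print("cam in tool mm",(R0.inv().apply(T[:3,3]-st["position"])*1000).round(0), "look",R0.inv().apply(-T[:3,2]).round(2))
for x in(-12,0,12):
  for y in(0,-20,-36): print(x,y,np.round(proj(c,st["position"]+R0.apply(np.array([x,y,0])/1000)),0))
print(c["depth"][235:262,283].round(3))
E
```

```text
cam in tool mm [ -80. -168.   -0.] look [0.31 0.95 0.  ]
-12 0 [283. 232.]
-12 -20 [283. 245.]
-12 -36 [284. 259.]
0 0 [283. 249.]
0 -20 [283. 264.]
0 -36 [284. 279.]
12 0 [283. 266.]
12 -20 [283. 283.]
12 -36 [283. 299.]
[0.556 0.556 0.558 0.562 0.564 0.563 0.568 0.57  0.576 0.576 0.571 0.57
 0.571 0.568 0.568 0.564 0.563 0.154 0.152 0.151 0.148 0.148 0.148 0.147
 0.146 0.144 0.144]
```

```bash
python3 - <<'E'
from h import *
from station import bot
st=bot.get_state(); R0=R.from_quat(st["ee_rot"]); ims=[]
for n,b in(("top3",(285,195,60,80)),("scene3",(205,95,60,80))):
    c=load(n); f=7; im=np.ascontiguousarray(cv2.resize(c["img"][b[1]:b[1]+b[3],b[0]:b[0]+b[2],::-1],None,fx=f,fy=f,interpolation=cv2.INTER_CUBIC))
    for y,col in((0,(0,0,255)),(-20,(0,255,0)),(-40,(255,0,0))):
      for x in(-11,11):
        u,v=proj(c,st["position"]+R0.apply(np.array([x,y,0])/1000)); cv2.circle(im,(int((u-b[0]+.5)*f),int((v-b[1]+.5)*f)),3,col,-1)
    ims.append(im)
cv2.imwrite("pics/tip3.png",np.hstack(ims))
E
```

View pics/tip3.png

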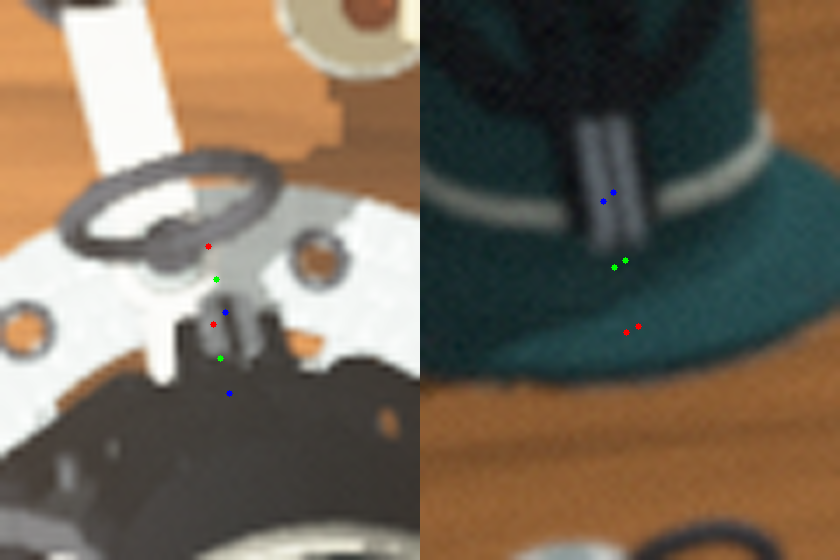

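```bash
python3 - <<'E'
from h import *
from station import bot,optics
ims=[]
for n,b in(("top",(285,195,60,80)),("scene",(205,95,60,80))):
    st=bot.get_state(); R0=R.from_quat(st["ee_rot"]); print(st["t"],st["position"].round(4),st["qd"].round(3),st["gripper_width"])
    c=optics.capture(n); f=7; im=np.ascontiguousarray(cv2.resize(c["img"][b[1]:b[1]+b[3],b[0]:b[0]+b[2],::-1],None,fx=f,fy=f,interpolation=cv2.INTER_CUBIC))
    for y,col in((0,(0,0,255)),(-20,(0,255,0)),(-40,(255,0,0)),(-60,(255,0,255))):
      for x in(-11,11):
        u,v=proj(c,st["position"]+R0.apply(np.array([x,y,0])/1000)); cv2.circle(im,(int((u-b[0]+.5)*f),int((v-b[1]+.5)*f)),3,col,-1)
    ims.append(im)
cv2.imwrite("pics/tip4.png",np.hstack(ims))
E
```

```text
6.0 [ 0.5413 -0.0591  0.2297] [-0.001 -0.001  0.003  0.004 -0.007 -0.009  0.004] 0.0001705455830758555
6.05 [ 0.5412 -0.0591  0.2297] [-0.003 -0.003  0.006  0.009 -0.007 -0.007  0.003] -2.5780823746341938e-05
```

View pics/tip4.png

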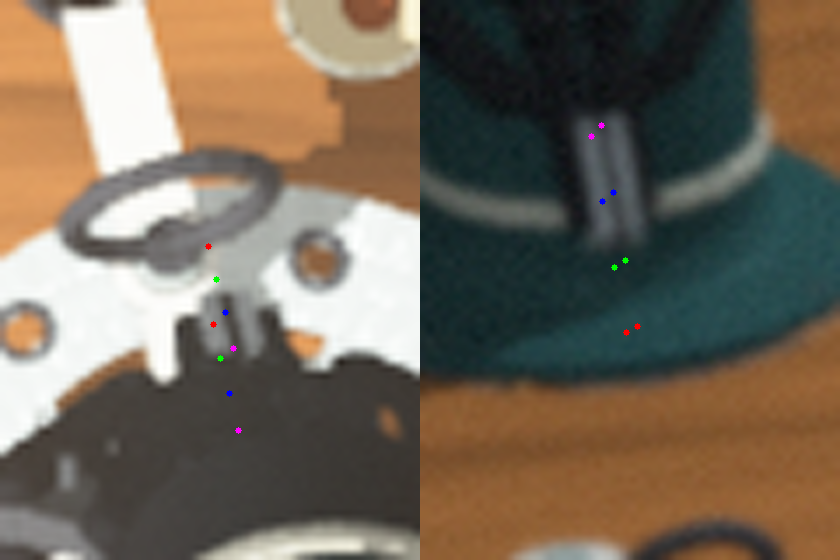

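All three views show the real fingertips about 27 mm behind the reported TCP and about 3 mm to −y of it. The closed pair measures 13 mm across at the tip and 26 mm further back. I'll plan with the real tip and go half-way first.

move_arm(
  motion=[
    [-0.05,0.1,0.03,0,0,0,-1],
    [-0.1,0.2,0.06,0,0,0,-1],
    [-0.1,0.3,0.08,0,0,0,-1],
    [-0.1,0.4,0.08,0,0,0,-1],
    [-0.1,0.55,0.08,0,0,0,-1],
    [-0.1,0.55,0.08,0,0,0,-1],
  ],
)

```text
t: 6.7
position: [0.5583, -0.05, 0.1739]
ee_rot: [-0.678, -0.201, -0.166, 0.687]
wrist_force: [-0.6, -0.8, -0.7]
gripper_width: -0.0
```

```bash
cat > look2.py <<'E'
from h import *
from station import bot,optics
import sys
tag=sys.argv[1]; yaw=float(sys.argv[2]) if len(sys.argv)>2 else YAW; lift=float(sys.argv[3]) if len(sys.argv)>3 else 0
st=bot.get_state(); R0=R.from_quat(st["ee_rot"]); M=R0.as_matrix(); y=M[:,1]
print("t %.2f"%st["t"],st["joint_pos"].round(3),"F",st["wrist_force"].round(2))
print("TCP",st["position"].round(4),"yaw %.3f slope %.1f roll %.3f"%(np.arctan2(y[1],y[0]),np.degrees(np.arcsin(-y[2])),M[2,2]))
tip=st["position"]-.027*y+[0,-.003,0]
ex=np.array([np.cos(yaw),np.sin(yaw),0]);ey=np.array([-np.sin(yaw),np.cos(yaw),0])
C=armpt(.1175,.15+lift,yaw); d=tip-C; s=-y[2]; cth=np.sqrt(1-s*s)
r,z=d@ex,d[2]; print("tip rel C: r %.1f y %.1f z %.1f mm | t %.1f q %.1f"%(r*1e3,d@ey*1e3,z*1e3,(r*cth-z*s)*1e3,(r*s+z*cth)*1e3))
n=np.radians(15);up=np.sin(n)*ex+np.cos(n)*np.array([0,0,1]); ims=[]
for nm,b in(("top",(270,185,90,90)),("scene",(205,130,90,90)),("wrist",(160,100,240,240))):
    c=optics.capture(nm); np.savez(f"pics/{nm}{tag}.npz",**c); f=380/b[2] if nm!="wrist" else 420/240
    f=400/b[2] if nm!="wrist" else 1.6
    if nm=="wrist":
        cv2.imwrite(f"pics/w{tag}.png",c["img"][:,:,::-1]); continue
    im=np.ascontiguousarray(cv2.resize(c["img"][b[1]:b[1]+b[3],b[0]:b[0]+b[2],::-1],(400,400),interpolation=cv2.INTER_CUBIC))
    for a in np.linspace(0,2*np.pi,20,endpoint=False):
        u,v=proj(c,C+.029*(np.cos(a)*ey+np.sin(a)*up)); cv2.circle(im,(int((u-b[0]+.5)*f),int((v-b[1]+.5)*f)),1,(0,255,255),-1)
    for x in(-11,11):
        u,v=proj(c,tip+R0.apply(np.array([x,0,0])/1000)); cv2.circle(im,(int((u-b[0]+.5)*f),int((v-b[1]+.5)*f)),3,(0,0,255),-1)
    ims.append(im)
cv2.imwrite(f"pics/k{tag}.png",np.hstack(ims))
E
python3 look2.py 5
```

```text
t 6.70 [-0.274  0.111  0.366  2.235 -0.362  0.299  2.02 ] F [-0.65 -0.76 -0.67]
TCP [ 0.5583 -0.05    0.1739] yaw 0.050 slope 59.9 roll -0.001
tip rel C: r -26.6 y 5.4 z 47.3 mm | t -54.2 q 0.7
```

View pics/k5.png

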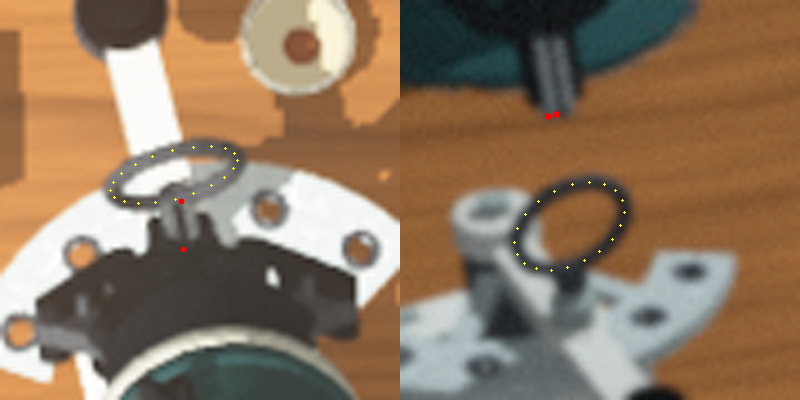

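View pics/w5.png

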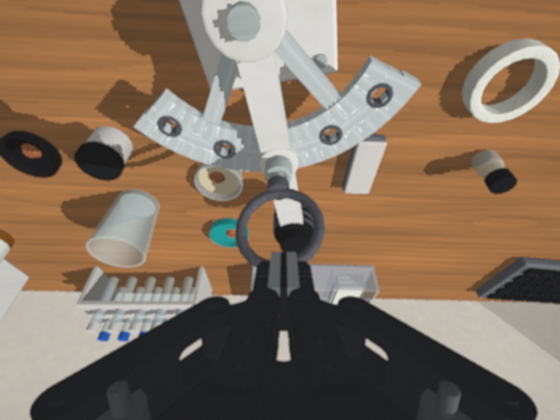

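```bash
cat > tgt.py <<'E'
from h import *
from station import bot
def tipdelta(r,y,z,toolyaw,slope,yaw=YAW,st=None):
    """r,y,z: real tip relative to pivot in arm frame at yaw (m; z abs)"""
    st=st or bot.get_state(); Rt=tool(toolyaw,np.radians(slope)); p=armpt(r,z,yaw,y)
    return delta(st,p-[0,-.003,0]+.027*Rt.as_matrix()[:,1],Rt)
E
python3 - <<'E'
from tgt import *
sl=62.5; a=np.radians(sl)
for t in(-25,-6):
    r=.1175+(t*np.cos(a)+1*np.sin(a))/1e3; z=.150+(-t*np.sin(a)+1*np.cos(a))/1e3
    print(tipdelta(r,.001,z,.06,sl))
E
```

```text
(array([-0.007,  0.314, -0.014]), array([ 0.003, -0.005,  0.03 ]))
(array([-0.017,  0.503, -0.   ]), array([ 0.003, -0.005,  0.03 ]))
```

move_arm(
  motion=[
    [0,0.06,0,0,0,0.01,-1],
    [0,0.12,0,0,0,0.02,-1],
    [0,0.2,-0.01,0,0,0.03,-1],
    [-0.01,0.28,-0.01,0,0,0.03,-1],
    [-0.01,0.31,-0.01,0,0,0.03,-1],
    [-0.01,0.31,-0.01,0,0,0.03,-1],
  ],
)

```text
t: 7.45
position: [0.5734, -0.0506, 0.1483]
ee_rot: [-0.682, -0.185, -0.151, 0.691]
wrist_force: [-0.9, 0.7, -0.2]
gripper_width: 0.0001
```

```bash
python3 look2.py 6
```

```text
t 7.45 [-0.242  0.198  0.339  2.19  -0.414  0.311  2.063] F [-0.91  0.68 -0.23]
TCP [ 0.5734 -0.0506  0.1483] yaw 0.050 slope 62.5 roll -0.000
tip rel C: r -10.9 y 1.5 z 22.2 mm | t -24.8 q 0.5
```

View pics/k6.png

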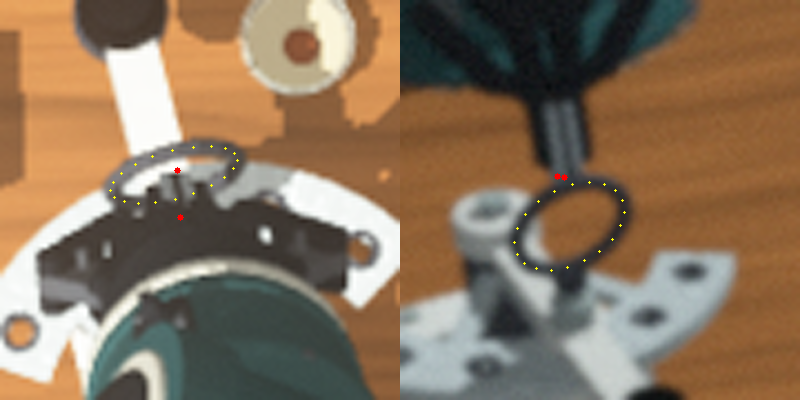

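View pics/w6.png

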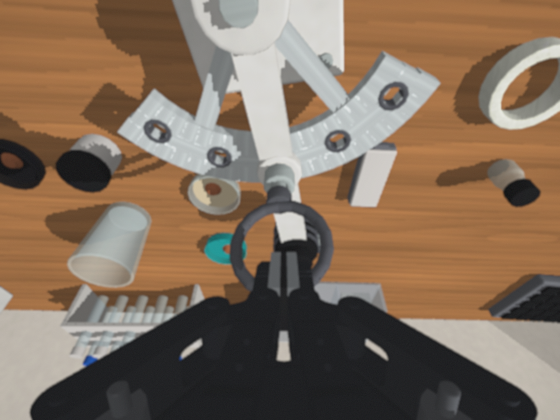

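move_arm(
  motion=[
    [0,0.04,0,0,0,0,-1],
    [0,0.08,0,0,0,0,-1],
    [0,0.12,0,0,0,0,-1],
    [0,0.16,0,0,0,0,-1],
    [0,0.16,0,0,0,0,-1],
  ],
)

```text
t: 8.1
position: [0.581, -0.0501, 0.1343]
ee_rot: [-0.682, -0.186, -0.151, 0.691]
wrist_force: [0.4, 0.2, -0.2]
gripper_width: -0.0002
```

```bash
python3 look2.py 7
```

```text
t 8.10 [-0.207  0.235  0.302  2.183 -0.465  0.283  2.111] F [ 0.44  0.23 -0.23]
TCP [ 0.581  -0.0501  0.1343] yaw 0.051 slope 62.5 roll 0.000
tip rel C: r -3.4 y 0.4 z 8.2 mm | t -8.9 q 0.8
```

View pics/k7.png

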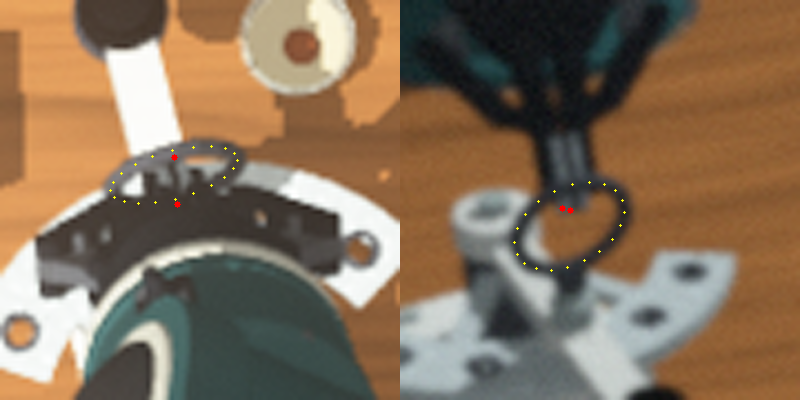

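View pics/w7.png

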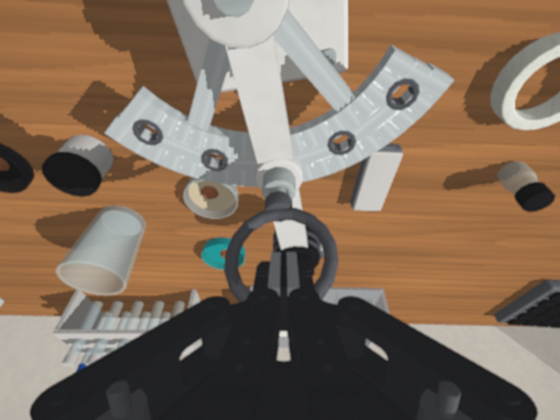

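move_arm(
  motion=[
    [0,0.04,0.01,0,0,0,-1],
    [0,0.08,0.01,0,0,0,-1],
    [0,0.1,0.01,0,0,0,-1],
    [0,0.1,0.01,0,0,0,-1],
  ],
)

```text
t: 8.65
position: [0.5856, -0.0489, 0.1256]
ee_rot: [-0.682, -0.186, -0.151, 0.691]
wrist_force: [0.6, 1.5, 0.0]
gripper_width: -0.0001
```

```bash
python3 look2.py 8; python3 - <<'E'
from h import *
c=load("scene8"); cv2.imwrite("pics/s8.png",cv2.resize(c["img"][150:210,205:275,::-1],None,fx=9,fy=9,interpolation=cv2.INTER_CUBIC))
E
```

```text
t 8.65 [-0.188  0.258  0.279  2.179 -0.493  0.265  2.135] F [0.63 1.51 0.02]
TCP [ 0.5856 -0.0489  0.1256] yaw 0.051 slope 62.5 roll 0.000
tip rel C: r 1.3 y 0.7 z -0.4 mm | t 1.0 q 1.0
```

View pics/s8.png

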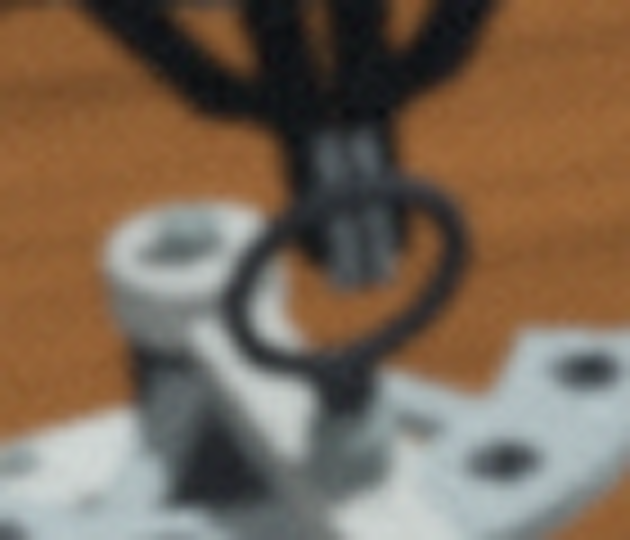

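The fingertip is through the ring with the wire in front of it. Next I take up the play at right angles to the finger, then lift.

move_arm(
  motion=[
    [0.01,0,0,0,0,0,-1],
    [0.02,0,0,0,0,0,-1],
    [0.03,0,0,0,0,0,-1],
    [0.03,0,0,0,0,0,-1],
  ],
)

```text
t: 9.2
position: [0.5868, -0.0489, 0.1263]
ee_rot: [-0.682, -0.185, -0.15, 0.691]
wrist_force: [-9.1, -2.9, -3.1]
gripper_width: 0.0003
```

move_arm(
  motion=[
    [0.01,-0.02,0,0,0,0,-1],
    [0.018,-0.036,0,0,0,0,-1],
    [0.018,-0.036,0,0,0,0,-1],
  ],
)

```text
t: 9.5
position: [0.5866, -0.0489, 0.1304]
ee_rot: [-0.682, -0.185, -0.15, 0.691]
wrist_force: [-8.5, -2.5, -5.6]
gripper_width: 0.0003
```

move_arm(
  motion=[
    [0.01,-0.02,0,0,0,0,-1],
    [0.02,-0.04,0,0,0,0,-1],
    [0.03,-0.06,0,0,0,0,-1],
    [0.037,-0.071,0,0,0,0,-1],
    [0.037,-0.071,0,0,0,0,-1],
  ],
)

```text
t: 10.0
position: [0.5866, -0.0489, 0.1383]
ee_rot: [-0.682, -0.185, -0.15, 0.691]
wrist_force: [-7.4, -2.3, -6.4]
gripper_width: 0.0002
```

```bash
python3 look2.py 9; python3 - <<'E'
from h import *
a=load("scene8")["img"];c=load("scene9")["img"]; cv2.imwrite("pics/s9.png",cv2.resize(np.hstack([a[150:210,215:270,::-1],c[150:210,215:270,::-1]]),None,fx=7,fy=7,interpolation=cv2.INTER_CUBIC))
E
```

```text
t 10.00 [-0.224  0.239  0.319  2.167 -0.452  0.299  2.092] F [-7.43 -2.34 -6.41]
TCP [ 0.5866 -0.0489  0.1383] yaw 0.051 slope 62.6 roll 0.000
tip rel C: r 2.4 y 0.4 z 12.3 mm | t -9.8 q 7.8
```

View pics/s9.png

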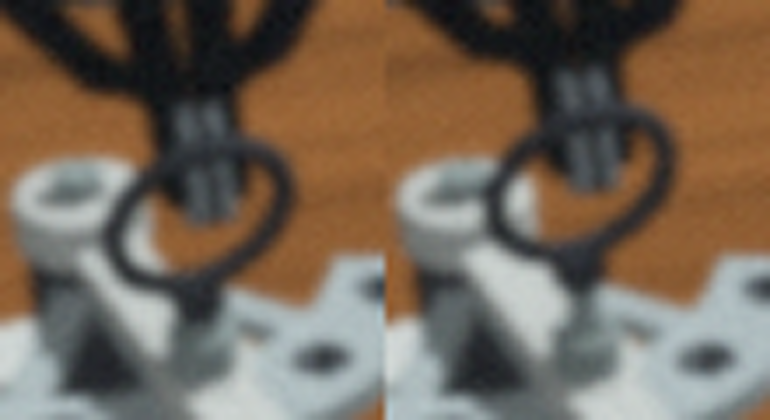

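move_arm(
  motion=[
    [0.01,-0.02,0,0,0,0,-1],
    [0.018,-0.036,0,0,0,0,-1],
    [0.018,-0.036,0,0,0,0,-1],
  ],
)

```text
t: 10.45
position: [0.5866, -0.0489, 0.1424]
ee_rot: [-0.682, -0.185, -0.15, 0.691]
wrist_force: [-7.5, -2.1, -6.2]
gripper_width: -0.0
```

```bash
cat > swing.py <<'E'
from h import *
from station import bot
import sys
# args: theta list in rad total remaining relative to current arm yaw
st=bot.get_state(); R0=R.from_quat(st["ee_rot"]); print(st["t"],st["position"].round(4),st["wrist_force"].round(1),st["joint_pos"].round(2))
off=np.array([.011,-.039,0])+0
P0=st["position"]+R0.apply(off)
k=float(sys.argv[1])
for th in map(float,sys.argv[2:]):
    Rz=R.from_rotvec([0,0,th]); piv=np.array([*PIV,0]); P=piv+Rz.apply(P0-piv)
    Rt=R.from_rotvec([0,0,th*k])*R0; d,w=delta(st,P-Rt.apply(off),Rt); print(th,d,w)
E
python3 swing.py .46 -.05 -.1 -.15 -.2 -.25 -.3 -.35 -.4
```

```text
10.45 [ 0.5866 -0.0489  0.1424] [-7.5 -2.1 -6.2] [-0.23  0.23  0.33  2.16 -0.44  0.31  2.08]
-0.05 [ 0.008  0.004 -0.063] [-0.007  0.013 -0.   ]
-0.1 [ 0.014  0.007 -0.127] [-0.013  0.026 -0.   ]
-0.15 [ 0.017  0.009 -0.191] [-0.02   0.039 -0.   ]
-0.2 [ 0.017  0.009 -0.256] [-0.027  0.052 -0.   ]
-0.25 [ 0.014  0.007 -0.32 ] [-0.034  0.065 -0.   ]
-0.3 [ 0.009  0.004 -0.384] [-0.04   0.078 -0.   ]
-0.35 [ 0.001  0.    -0.447] [-0.047  0.091 -0.   ]
-0.4 [-0.01  -0.006 -0.51 ] [-0.054  0.104 -0.   ]
```

Pin lifted about 15 mm (5–6 N vertical, steady). Now I start the swing slowly.

move_arm(
  motion=[
    [0.005,0.002,-0.03,-0.003,0.007,0,-1],
    [0.008,0.004,-0.065,-0.007,0.013,0,-1],
    [0.011,0.005,-0.095,-0.01,0.02,0,-1],
    [0.014,0.007,-0.127,-0.013,0.026,0,-1],
    [0.016,0.008,-0.16,-0.017,0.033,0,-1],
    [0.017,0.009,-0.191,-0.02,0.039,0,-1],
    [0.017,0.009,-0.191,-0.02,0.039,0,-1],
  ],
)

```text
t: 11.15
position: [0.5899, -0.068, 0.1425]
ee_rot: [0.688, 0.161, 0.174, -0.686]
wrist_force: [-5.0, -0.4, -6.4]
gripper_width: -0.0
```

```bash
cat > ang.py <<'E'
from h import *
from station import bot,optics
import sys
tag=sys.argv[1]
# arm angle from lamp top (black disc at z .104) in top view
c=optics.capture("top"); np.savez(f"pics/top{tag}.npz",**c)
hsv=cv2.cvtColor(c["img"],cv2.COLOR_RGB2HSV)
exp=[proj(c,armpt(.21,.104,YAW-a)) for a in np.linspace(0,.5,11)]
m=((hsv[...,2]<75)).astype(np.uint8); roi=np.zeros_like(m)
for u,v in exp: cv2.circle(roi,(int(u),int(v)),14,1,-1)
m&=roi; m=cv2.morphologyEx(m,cv2.MORPH_OPEN,np.ones((7,7),np.uint8))
n,l,s,ce=cv2.connectedComponentsWithStats(m)
for i in range(1,n):
    if s[i,4]>80:
        p=onz(c,*ce[i],.104); d=p[:2]-PIV; print("blob",s[i],ce[i].round(1),p.round(4),"r %.4f ang rel %.4f"%(np.hypot(*d),np.arctan2(d[1],d[0])-YAW))
E
python3 ang.py 10; python3 look2.py 10 .058 .015
python3 - <<'E'
import sys; sys.argv=['x','0']
from h import *
import numpy as np
c=load("top0"); np.savez("pics/topX.npz",**c)
E
```

```text
blob [306 176  15  15 184] [313.5 182.6] [ 0.6656 -0.0696  0.104 ] r 0.2087 ang rel -0.1692
t 11.20 [-0.257  0.242  0.378  2.156 -0.417  0.304  2.011] F [-5.51 -2.   -6.94]
TCP [ 0.5899 -0.0678  0.1425] yaw -0.017 slope 62.6 roll 0.001
tip rel C: r 3.1 y 0.1 z 1.5 mm | t 0.2 q 3.5
```

View pics/k10.png

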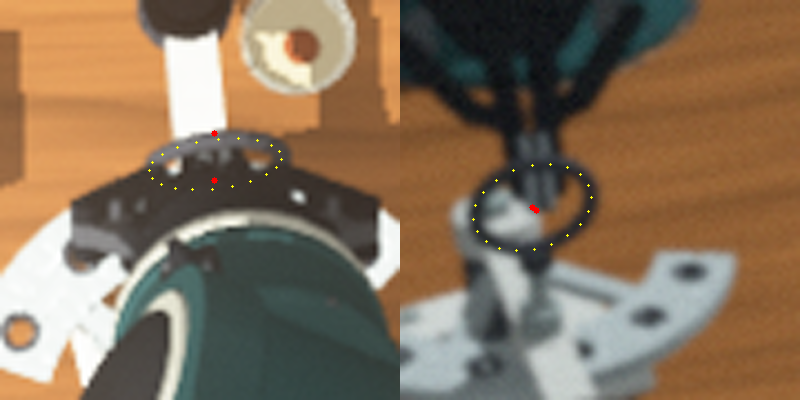

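```bash
python3 swing.py .46 -.06 -.12 -.18 -.235
```

```text
11.35 [ 0.5898 -0.0678  0.1425] [-4.6 -1.1 -6.9] [-0.26  0.24  0.38  2.16 -0.42  0.3   2.01]
-0.06 [ 0.005  0.002 -0.077] [-0.008  0.016 -0.   ]
-0.12 [ 0.005  0.003 -0.154] [-0.016  0.031 -0.   ]
-0.18 [ 0.002  0.001 -0.232] [-0.024  0.047 -0.   ]
-0.235 [-0.005 -0.003 -0.302] [-0.032  0.061 -0.   ]
```

move_arm(
  motion=[
    [0.003,0.001,-0.04,-0.004,0.008,0,-1],
    [0.005,0.002,-0.077,-0.008,0.016,0,-1],
    [0.005,0.003,-0.115,-0.012,0.024,0,-1],
    [0.005,0.003,-0.154,-0.016,0.031,0,-1],
    [0.004,0.002,-0.193,-0.02,0.039,0,-1],
    [0.002,0.001,-0.232,-0.024,0.047,0,-1],
    [-0.003,-0.001,-0.27,-0.03,0.055,0,-1],
    [-0.003,-0.001,-0.27,-0.03,0.055,0,-1],
  ],
)

```text
t: 12.15
position: [0.5896, -0.0949, 0.1429]
ee_rot: [0.696, 0.128, 0.208, -0.675]
wrist_force: [-5.4, -0.0, -5.4]
gripper_width: -0.0004
```

```bash
sed -i 's/^import sys/import sys/; s/print("blob".*/q=p[:2]-[.4561,-.0786]; print("blob",s[i],ce[i].round(1),p.round(4),"r %.4f angle %.4f"%(np.hypot(*q),np.arctan2(q[1],q[0])-.2097))/' ang.py
python3 ang.py 11; python3 look2.py 11 -.19 .015
```

```text
blob [325 176  17  17 222] [333.5 183.4] [ 0.6624 -0.1118  0.104 ] r 0.2089 angle -0.3692
t 12.20 [-0.3    0.252  0.456  2.153 -0.38   0.298  1.909] F [-5.59  0.44 -6.46]
TCP [ 0.5897 -0.0946  0.143 ] yaw -0.119 slope 62.5 roll -0.001
tip rel C: r 4.1 y 4.6 z 1.9 mm | t 0.2 q 4.6
```

View pics/k11.png

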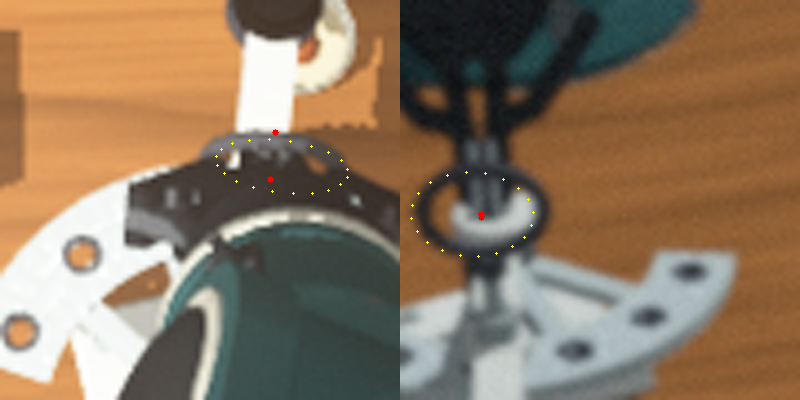

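move_arm(
  motion=[
    [-0.001,0,-0.03,-0.003,0.006,0,-1],
    [-0.003,-0.001,-0.06,-0.006,0.012,0,-1],
    [-0.005,-0.002,-0.08,-0.01,0.018,0,-1],
    [-0.005,-0.002,-0.08,-0.01,0.018,0,-1],
    [-0.005,-0.002,-0.08,-0.01,0.018,0,-1],
  ],
)

```text
t: 12.85
position: [0.5885, -0.1023, 0.1431]
ee_rot: [0.698, 0.117, 0.218, -0.672]
wrist_force: [-5.3, 0.7, -6.3]
gripper_width: 0.0
```

```bash
python3 ang.py 12; python3 look2.py 12 -.228 .015
```

```text
blob [330 177  17  17 257] [338. 185.] [ 0.6586 -0.121   0.104 ] r 0.2068 angle -0.4159
t 12.90 [-0.318  0.255  0.485  2.154 -0.366  0.296  1.873] F [-5.93  0.25 -6.84]
TCP [ 0.5885 -0.1023  0.1431] yaw -0.152 slope 62.5 roll -0.002
tip rel C: r 4.4 y 1.9 z 2.1 mm | t 0.2 q 4.8
```

View pics/k12.png

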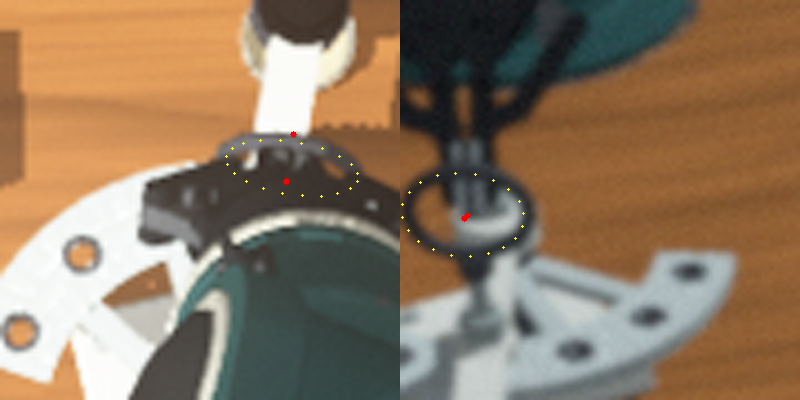

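move_arm(
  motion=[
    [0,0,-0.015,0,0.003,0,-1],
    [-0.002,-0.001,-0.03,-0.004,0.006,0,-1],
    [-0.002,-0.001,-0.03,-0.004,0.006,0,-1],
    [-0.002,-0.001,-0.03,-0.004,0.006,0,-1],
  ],
)

```text
t: 13.45
position: [0.5879, -0.1052, 0.1432]
ee_rot: [0.699, 0.113, 0.222, -0.67]
wrist_force: [-4.6, 0.3, -5.6]
gripper_width: 0.0001
```

```bash
python3 ang.py 13; python3 look2.py 13 -.228 .015; python3 - <<'E'
from h import *
c=load("top13"); cv2.imwrite("pics/t13.png",cv2.resize(c["img"][165:245,295:375,::-1],None,fx=7,fy=7,interpolation=cv2.INTER_CUBIC))
# bar midline at z=.088: white pixels along radial stations
im=c["img"].astype(int)
for n in ("top2","top10","top11","top12","top13"):
    c=load(n); g=cv2.cvtColor(c["img"],cv2.COLOR_RGB2HSV); out=[]
    a0={"top2":0,"top10":-.165,"top11":-.37,"top12":-.41,"top13":-.43}[n]
    for r in (.155,.16,.165,.17,.175,.18):
        ys=np.linspace(-.025,.025,101); w=[]
        for y in ys:
            u,v=proj(c,np.array([.4561+r*np.cos(.2049+a0)-y*np.sin(.2049+a0),-.0786+r*np.sin(.2049+a0)+y*np.cos(.2049+a0),.088]))
            px=cv2.getRectSubPix(c["img"],(1,1),(u,v))[0,0].astype(int); w.append(px[2]>200 and px.min()>190)
        w=np.array(w); 
        if w.any(): out.append((r,ys[w].mean()*1e3,w.sum()*.5))
    print(n,np.round(out,1).tolist(), "ang", a0+np.mean([o[1]/1e3/o[0] for o in out]))
E
```

```text
blob [331 177  18  17 262] [339.9 185.3] [ 0.658  -0.1249  0.104 ] r 0.2071 angle -0.4350
t 13.50 [-0.327  0.256  0.496  2.155 -0.36   0.296  1.859] F [-4.91  1.42 -6.73]
TCP [ 0.5878 -0.1052  0.1431] yaw -0.166 slope 62.5 roll -0.003
tip rel C: r 4.4 y -0.9 z 2.1 mm | t 0.2 q 4.8
top2 [[0.2, 1.0, 23.5], [0.2, 1.0, 24.5], [0.2, 1.2, 24.0], [0.2, 1.2, 24.0], [0.2, 1.2, 24.0], [0.2, 1.2, 24.0]] ang 0.006952935540459255
top10 [[0.2, 3.2, 24.0], [0.2, 3.2, 24.0], [0.2, 3.2, 25.0], [0.2, 3.0, 24.5], [0.2, 3.2, 24.0], [0.2, 3.0, 25.0]] ang -0.14604145756950548
top11 [[0.2, 2.5, 24.5], [0.2, 2.5, 24.5], [0.2, 2.5, 24.5], [0.2, 0.1, 29.0], [0.2, -5.2, 40.0], [0.2, -2.6, 33.0]] ang -0.36947583832776937
top12 [[0.2, -0.5, 24.5], [0.2, -0.3, 24.0], [0.2, -0.5, 24.5], [0.2, -0.3, 26.0], [0.2, -2.5, 29.5], [0.2, -4.7, 34.0]] ang -0.4183273001486355
top13 [[0.2, -0.8, 24.0], [0.2, -1.0, 24.5], [0.2, -0.5, 24.5], [0.2, -0.5, 25.5], [0.2, -1.2, 27.0], [0.2, -1.3, 33.0]] ang -0.4351912484609354
```

View pics/t13.png

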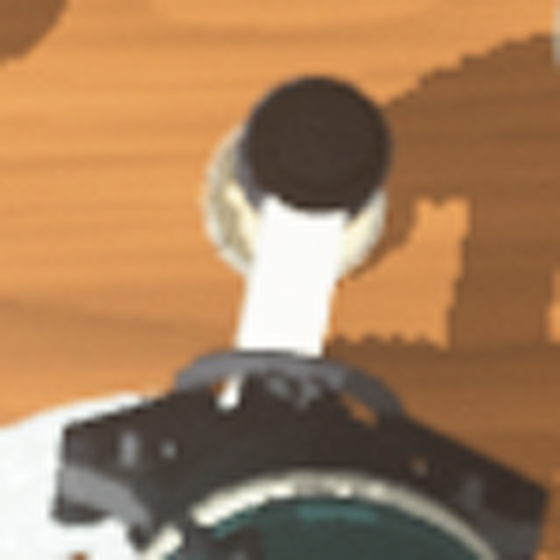

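View pics/k13.png

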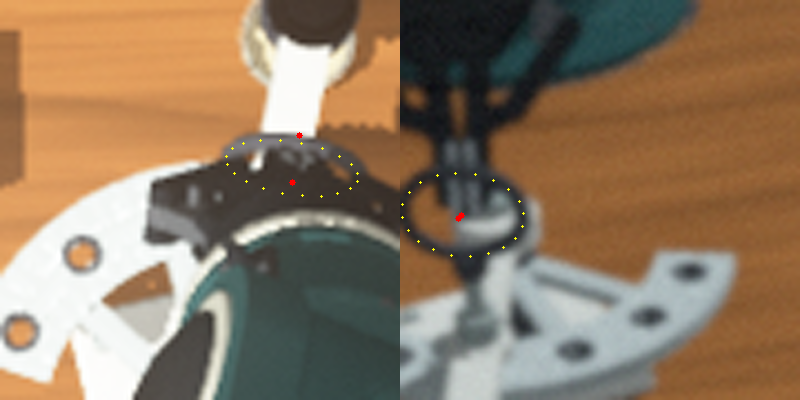

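Lamp-disc and bar measurements both put the arm within about 0.005 rad of −0.436. Now I lower.

move_arm(
  motion=[
    [-0.01,0.018,0,0,0,0,-1],
    [-0.018,0.036,0,0,0,0,-1],
    [-0.028,0.053,0,0,0,0,-1],
    [-0.037,0.071,0,0,0,0,-1],
    [-0.037,0.071,0,0,0,0,-1],
  ],
)

```text
t: 14.15
position: [0.5879, -0.1053, 0.135]
ee_rot: [0.699, 0.113, 0.222, -0.67]
wrist_force: [-5.3, 1.6, -5.4]
gripper_width: 0.0
```

move_arm(
  motion=[
    [-0.01,0.018,0,0,0,0,-1],
    [-0.018,0.036,0,0,0,0,-1],
    [-0.018,0.036,0,0,0,0,-1],
  ],
)

```text
t: 14.45
position: [0.5879, -0.1052, 0.131]
ee_rot: [0.699, 0.113, 0.222, -0.67]
wrist_force: [-6.2, 1.3, -5.0]
gripper_width: 0.0
```

move_arm(
  motion=[
    [-0.01,0.018,0,0,0,0,-1],
    [-0.02,0.036,0,0,0,0,-1],
    [-0.035,0.053,0,0,0,0,-1],
    [-0.05,0.053,0,0,0,0,-1],
    [-0.06,0.053,0,0,0,0,-1],
    [-0.06,0.053,0,0,0,0,-1],
  ],
)

```text
t: 15.05
position: [0.5858, -0.1052, 0.1243]
ee_rot: [0.699, 0.114, 0.223, -0.67]
wrist_force: [-0.8, 0.2, 0.0]
gripper_width: -0.0
```

```bash
python3 ang.py 14; python3 look2.py 14 -.228 0
```

```text
blob [332 177  17  17 232] [340.6 184.8] [ 0.6589 -0.1265  0.104 ] r 0.2084 angle -0.4418
t 15.10 [-0.276  0.283  0.442  2.173 -0.414  0.247  1.91 ] F [-0.2  -0.32  0.55]
TCP [ 0.5857 -0.1052  0.1243] yaw -0.166 slope 62.4 roll -0.003
tip rel C: r 2.3 y -1.4 z -1.8 mm | t 2.7 q 1.2
```

View pics/k14.png

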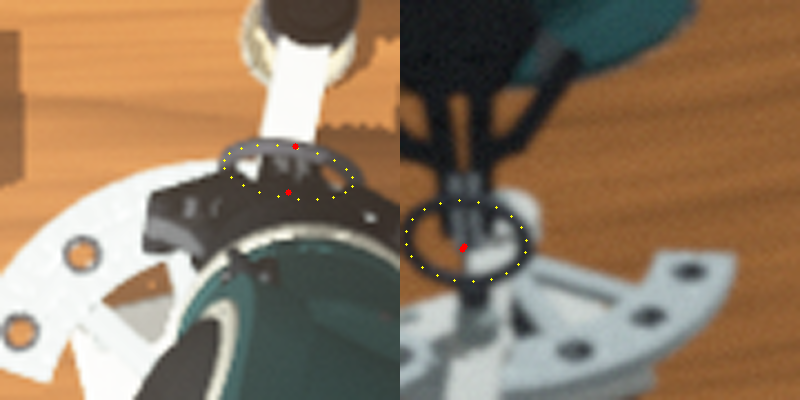

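View pics/w14.png

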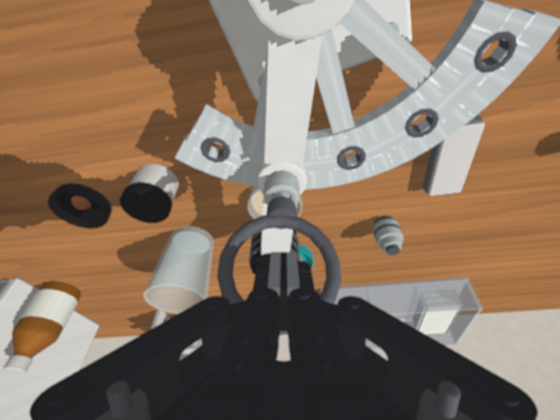

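Ring height matches the pin-home model and the wrist force is about zero, so the hand is free. I'll withdraw along the finger axis.

move_arm(
  motion=[
    [-0.01,-0.08,0.01,0,0,0,-1],
    [-0.01,-0.18,0.01,0,0,0,-1],
    [-0.01,-0.28,0.01,0,0,0,-1],
    [-0.01,-0.4,0.01,0,0,0,-1],
    [-0.01,-0.55,0.01,0,0,0,-1],
    [-0.01,-0.7,0.01,0,0,0,-1],
    [-0.01,-0.85,0.01,0,0,0,-1],
    [-0.01,-0.95,0.01,0,0,0,-1],
  ],
)

```text
t: 16.05
position: [0.5412, -0.0967, 0.2085]
ee_rot: [0.699, 0.114, 0.223, -0.67]
wrist_force: [0.4, -0.4, 0.6]
gripper_width: -0.0002
```

move_arm(
  motion=[
    [0,-0.2,0,0,0,0.08,-1],
    [0.1,-0.4,0,0,0,0.15,-1],
    [0.2,-0.6,0.3,0,0,0.2,-1],
    [0.3,-0.8,0.6,0,0,0.2,-1],
    [0.3,-0.8,0.9,0,0,0.2,-1],
    [0.3,-0.8,1,0,0,0.2,-1],
    [0.3,-0.8,1,0,0,0.2,-1],
  ],
)

```text
t: 16.75
position: [0.5469, 0.0052, 0.2918]
ee_rot: [0.708, 0.003, 0.114, -0.697]
wrist_force: [-0.9, -0.7, -0.3]
gripper_width: 0.0
```

```bash
python3 ang.py 15; python3 look2.py 15 -.228 0; python3 - <<'E'
from h import *
for n in("top","scene"):
    c=load(n+"15"); cv2.imwrite(f"pics/{n}15.png",c["img"][:,:,::-1])
E
```

```text
blob [331 177  18  17 264] [339.8 185.3] [ 0.6579 -0.1247  0.104 ] r 0.2070 angle -0.4345
t 16.80 [-0.678  0.113  0.642  1.847 -0.035  1.041  1.382] F [-0.73 -0.56  0.63]
TCP [0.5467 0.0037 0.2918] yaw -0.182 slope 80.4 roll -0.004
tip rel C: r -52.3 y 96.5 z 168.4 mm | t -174.8 q -23.6
```

View pics/k15.png

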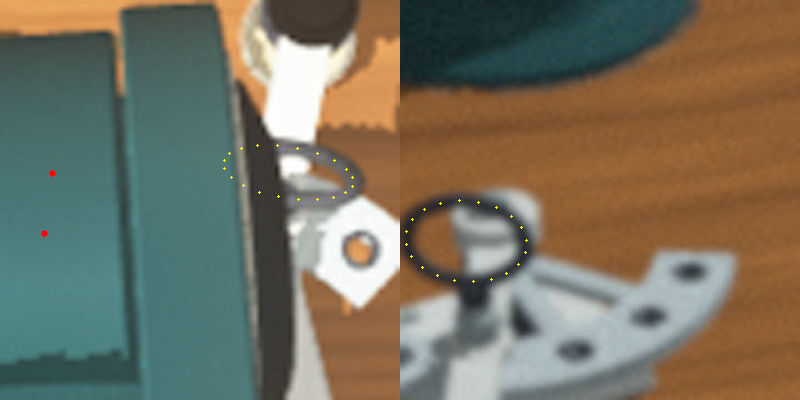

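View pics/top15.png

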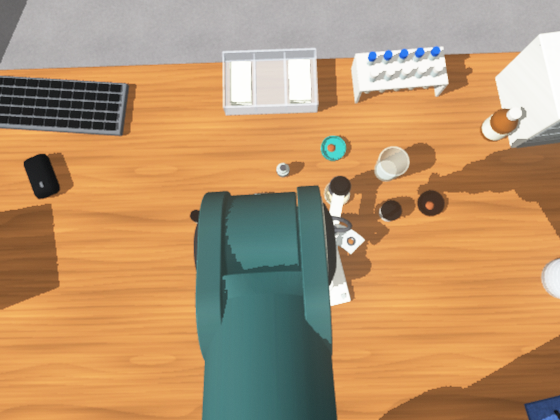

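Ring, arm and dish look right. I'll move the hand further aside so I can check everything unobstructed.

move_arm(
  motion=[
    [0,0,0.3,0,0,0,-1],
    [0,0,0.6,0,0,0,-1],
    [0,0,0.9,0,0,0,-1],
    [0,0,1,0,0,0,-1],
  ],
)

```text
t: 17.35
position: [0.5629, 0.1047, 0.2914]
ee_rot: [0.708, 0.003, 0.114, -0.697]
wrist_force: [-1.0, 0.3, 0.2]
gripper_width: 0.0001
```

move_arm(
  motion=[
    [-0.2,0,0.3,0,0,0,-1],
    [-0.5,0,0.6,0,0,0,-1],
    [-0.8,0,0.9,0,0,0,-1],
    [-1,0,1,0,0,0,-1],
    [-1,0,1,0,0,0,-1],
    [-1,0,1,0,0,0,-1],
  ],
)

```text
t: 17.95
position: [0.4817, 0.2162, 0.275]
ee_rot: [0.708, 0.002, 0.115, -0.697]
wrist_force: [0.7, -0.8, 0.3]
gripper_width: -0.0001
```

```bash
python3 ang.py 16; python3 look2.py 16 -.228 0; python3 - <<'E'
from h import *
for n in("top","scene"):
    c=load(n+"16"); a=load(n+"0"); f=lambda i:cv2.resize(i[120:320,160:460,::-1],(400,267))
    cv2.imwrite(f"pics/cmp_{n}.png",np.vstack([np.hstack([f(a["img"]),f(c["img"])]),np.hstack([cv2.absdiff(f(a["img"]),f(c["img"]))]*2)]))
E
```

```text
blob [331 177  19  17 271] [340.1 185.3] [ 0.6579 -0.1255  0.104 ] r 0.2072 angle -0.4379
t 18.00 [-0.996  0.101  0.483  1.887  0.07   1.037  0.859] F [ 0.97 -0.23 -1.05]
TCP [0.4821 0.2158 0.275 ] yaw -0.180 slope 80.4 roll -0.003
tip rel C: r -163.2 y 288.4 z 151.7 mm | t -176.7 q -135.6
```

View pics/cmp_top.png

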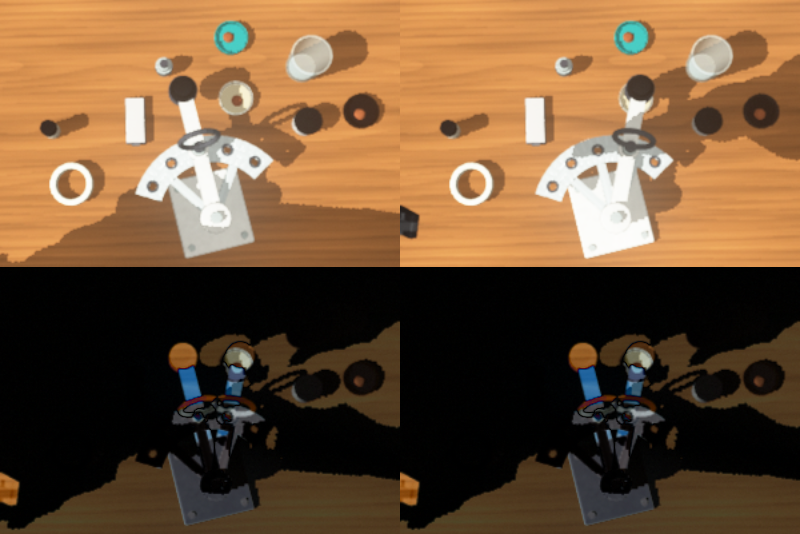

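View pics/cmp_scene.png

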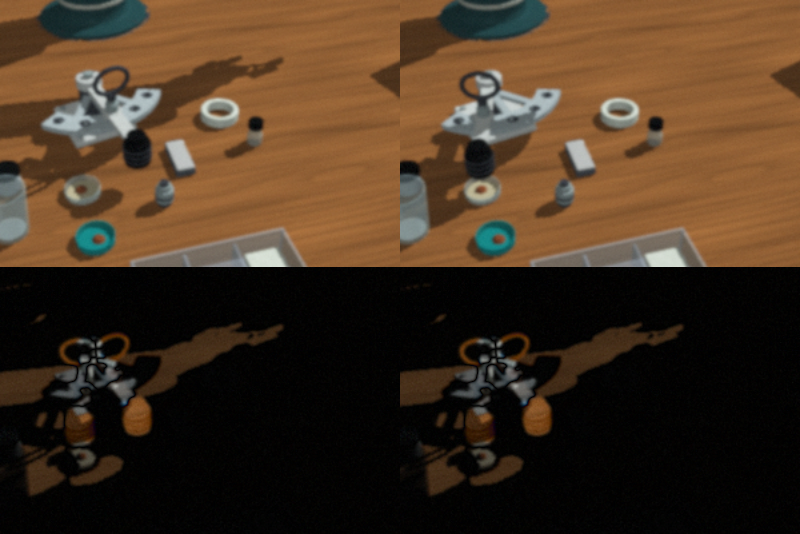

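View pics/k16.png

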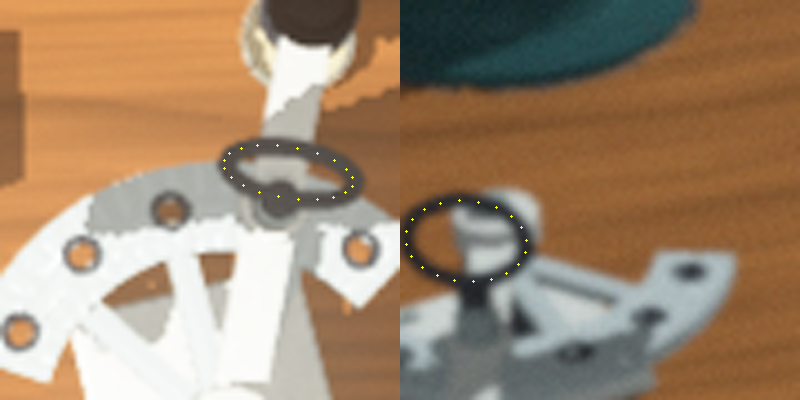

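The top view shows the middle hole (crop 170,210) empty and the ring over the next hole towards the dish, at pin-home height. Angle is −0.438, the dish and bystanders show no displacement in the difference pictures, and the hand is clear. I'm handing in.

```bash
python3 -c "
from station import job
print(job.sign_off())"
```

```text
the job is handed in; nothing more can be done
None
```

The lamp now stands over the clear glass dish with the pin home in the next hole, and I handed the job in at about 18 s. No verdict is reported.

**What I did:** I put the closed fingertips through the pull ring from the pivot's side at about 62° slope, because 45° ran into the wrist joint limits. I lifted the pin about 15 mm, swung the arm one hole clockwise towards the dish, lowered until the pin was in, and backed out along the finger. The highest force I read at the end of a move was about 10 N.

**Last checks:**
- **Arm angle:** about −0.438 rad by the lamp disc, against a target of −0.436. The lamp is over the dish and the middle hole is empty.
- **Pin:** the ring outline matches the pin-home height in both views, and the force fell to about zero when I released it. I could not measure pin height to better than about 2 mm.
- **Dish and bystanders:** no displacement showed in before/after pictures. In the scene view the beaker was partly cut off, and in the top view the dish is partly under the lamp. The hand is clear.

**What disagreed:** the visible fingertips sat about 27 mm behind the reported tool point and about 3 mm to one side, consistently in the images. I planned with the seen tip, and that held.

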